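# Shut the red-marked bench stopcock

### The arm

A 6-joint arm with a two-finger parallel gripper is mounted at the origin on a cart in front of the work surface, level with it; the furniture and walls round the work are solid. World frame = base frame: x ahead of the robot, y to its left, z up, the work surface at z = 0. Lengths are in m, angles in rad, forces in N, time in s.
With the tool pointing down it reaches from about 0.35 to 0.725 m from the base axis. Payload 6 kg.
Tool frame: the origin (TCP) lies on the centre line of the jaws, within the pads' length; the fingertips stand 25 mm ahead of it and the grasp point (between the pads) lies 6 mm ahead of it (ctrl.tip_extent is the distance from the TCP to the fingertips, in m); z points along the fingers, y is the direction in which the jaws open and shut (so a half turn about z gives the same grasp; the last joint's range is limited). The gripper opens to 85 mm and grips with 20 to 120 N. Pads are 22 mm wide; open, the fingers measure 114 mm over their backs; the gripper's body (76 mm by 85 mm) begins 54 mm behind the grasp point. The pads swing forward as they close: fully open they stand 13 mm farther back than shut.
Start: joints at [1.46, 0.04, 0.085, 0, -1.615, -0.334], TCP at [0.258, 0.542, 0.256] pointing down, gripper open.
Joint ranges: [-2.56, 2.56], [-1.29, 2.01], [-1.08, 1.49], [-3.29, 1.98], [-2.81, -0.18], [-2.99, 2.99]. Speed limits (rad/s): [2.57, 2.57, 3.01, 3.14, 3.14, 3.14].

### API

Orientations are given as a rotation vector (axis times angle).
In Python, from workcell import ctrl, snapshot, camera_info, order gives the robot as it stands.
- The arm moves only by the shell command python3 -m crank 'ROWS'. ROWS is JSON, a list that holds one entry, the list of rows, each a list of 7 numbers: the turn, a rotation vector about the world's x, y, z in degrees, then the shift along the world's x, y, z in cm, then the closure, from -1 (fully open) to 1 (shut). In form: [[[wx, wy, wz, dx, dy, dz, fingers], ...]]. A call has 1 to 12 rows; each row is the pose to reach, as a shift and turn from the pose measured when the call began; what a row does not reach only later rows make up. A row lasts 1/10 s, in which the tool goes at most 50 mm and 8.59 degrees, less where a joint would pass 70% of its speed; a pose out of reach is approached as far as the arm can. A call with a gripper value outside its range is refused whole. The fingers move at their own pace and stop on an object; the grip force is fixed at half the most. Time passes only in rows, so rows that repeat a pose let the fingers close. It gives the time, the measured TCP pose, the force and the opening at its end, in the units of the state.
- ctrl.read_state(): the state, without advancing time (a new reading comes with each control period).
- snapshot(name): name is "scene" or "top" or "wrist"; returns the picture (420x560x3 uint8, red, green, blue); there is no depth.
- camera_info(name): a dict with "fov_y" (degrees; the focal length in pixels is half the picture's height over the tangent of half this angle, whatever the lens; pixels are square), "cx", "cy" (the principal point, pixels), "k1" (the pictures are not rectified: a ray, as slopes to the right and down, at radius r is drawn at 1 + k1 r^2 times it, then the intrinsics apply), "pose" (4x4, takes a point from camera to world coordinates); the wrist camera has in their place "mount" (4x4, takes a point from camera to tool coordinates, whose origin is the TCP and whose axes are the flange's). Camera axes: x right, y down, z forward; pixel columns grow to the right and rows downward; lengths in m; the calibration is good to about 2 mm. A picture is of the moment at which its call begins: read the wrist's pose just before it. camera_info takes no time and is no camera call.
- order.hand_in(): hands the job in, once; it reports no verdict.
The state is a dict: "time_s": time; "joint_positions": joint angles; "joint_vel": joint speeds; "joint_efforts": joint torques, N m; "tool_pos": TCP position; "eef_rot": TCP orientation; "contact_force": force on the tool from outside, world axes, zero at the start; "torque": the same for the moment, N m; "gripper_width": finger opening in m.
Only numpy, scipy, OpenCV 4.12 (cv2) and the standard library are available. Lean on these libraries where they do the work, as an engineer would, in place of code of your own. Each camera call takes 0.05 s, during which the arm holds its last target.

### The job

Shut the bench stopcock whose hose nozzle has the red collar: with the fingertips, push the sliding cover of the grey stopcock box fully back, away from the nozzles, then push the red handle under it clockwise (seen from above) a quarter turn until it is fully shut. Only push: do not grip the cover's tab or the handle. Leave the cover open, the blue stopcock as it is, and the things standing round the box in place.

Things in the scene. Friction and masses are not known exactly. Their poses are not given: they have to be found in the camera images.
- housing: Grey stopcock box fixed to the table, 224 (x) x 262 (y) x 64 mm high; origin: centre of underside. Front is -x: two hose nozzles stick out 53 mm there, 25 mm up. Open bay with the stopcocks: x -104 to 0, y -118 to +118 mm, floor 10 mm up (over it a brass pipe to each nozzle). x 0 to 112 mm: closed deck on which the cover slides. Rails on the y edges reach 73 mm height.
- cover (a joint): Aluminium cover, 122 x 242 x 8 mm, top 72 mm above the table, sliding along the box's +x. Value in m: 0 = closed over the whole bay, 0.106 = fully back at its stop (handles free). Starts at 0 to 0.006. About 2 N of friction plus light damping; stays where it is left.
- cover_tab (a point): Centre of the black push tab on the cover: a bar 10 mm (x) x 80 mm (y), standing 18 mm up from the cover top (72 to 90 mm above the table, this point at 81 mm), 35 mm behind the cover's front edge. Moves with the cover; axes as the box.
- red_handle (a joint): Handle of the red stopcock, in rad: 0 = open (points to the box's -x, in line with its pipe), 1.571 = shut at its stop (points to the box's +y). Grows clockwise seen from above; about 0.08 N m of friction; stays where it is left. Starts at 0 to 0.3, hidden under the cover.
- red_grip (a point): Point on the red handle 42 mm from its axis, half-way up. The handle is an upright red bar 10 mm thick (12 mm at its round end), 18 mm high (41 to 59 mm above the table, this point at 50 mm), reaching 60 mm from the axis; steel hub 22 mm wide. Turns with the handle: x points from tip to axis, y across the bar.
- red_axis (a point): Turning axis of the red handle, at 50 mm above the table, in the box at x = -26 mm and y = +57.5 or -57.5 mm (the two stopcocks may be swapped). Axes as the box; does not move.
- red_collar (a point): Centre of the red collar (33 mm diameter, 14 mm long) on the red stopcock's hose nozzle, outside the box in front: it shows which of the two stopcocks is the red one while the cover is shut.
- blue_handle (a joint): Handle of the other stopcock, the same but blue; same joint meaning; to be left as it is (0 to 0.3).
- blue_grip (a point): Point on the blue handle 42 mm from its axis, as for the red one.
- loose_tape_orange: Loose roll of orange tape, 52 mm diameter, 28 mm high, beside the box at its +y side; origin at the centre of its underside. Leave in place.
- charger: Loose black charger, 42 x 62 x 30 mm, beside the box at its -y side; origin at the centre of its underside. Leave in place.
- limonite: Loose brown mineral, 40 x 56 x 26 mm, beside the box at its -y side; origin at its underside. Leave in place.

How it is judged:
On the way, in this order (a step that is already met when the one before it is completed fails the run):
1. the cover is fully back, the red handle still open (value of joint cover above 0.096 m and value of joint red_handle below 0.8 rad), for 0.2 s.
2. the red handle is pushed shut (value of joint cover above 0.096 m and value of joint red_handle above 1.4 rad), for 0.2 s.
At the end, for the whole second after the job is handed in: The cover stands open by more than 96 mm of its 106 mm, the red handle is past 1.4 rad of its 1.571 rad and at rest, the blue handle's point has moved less than 8 mm and each loose thing less than 15 mm (all of step 2 and value of joint blue_handle below 0.45 rad and distance of blue_grip from where it was at the start of the episode below 0.008 m and distance of each of loose_tape_orange, charger, limonite from where it was at the start of the episode below 0.015 m and velocity of joint red_handle below 0.05 rad/s and velocity of joint cover below 0.01 m/s); the robot touches nothing.
It fails at once if the blue handle is turned (its point moves more than 12 mm) (distance of blue_grip from where it was at the start of the episode above 0.012 m).
It fails at once if a bystander is moved by more than 20 mm (distance of any of loose_tape_orange, charger, limonite from where it was at the start of the episode above 0.02 m).
It fails at once if the red handle is gripped between the fingers (y of the grasp point in the frame of red_grip between -0.004 and 0.004 m and x of the grasp point in the frame of red_grip between -0.03 and 0.03 m and z of the grasp point in the frame of red_grip below 0.02 m).
It fails at once if the cover's tab is gripped between the fingers (x of the grasp point in the frame of cover_tab between -0.004 and 0.004 m and y of the grasp point in the frame of cover_tab between -0.045 and 0.045 m and z of the grasp point in the frame of cover_tab below 0.02 m).
It also fails if it takes over 45 s, if anything falls off the work surface, if the arm or the gripper's body presses on something with over 40 N, if the wrist force passes 120 N, or if a joint passes its speed limit or range.

## Working session

There is one attempt and no reset: what is moved stays moved. The work goes in short steps, Python scripts to look and compute and a shell command to move; the robot and the scene stay as the last step left them, time stands still between calls to the robot, and variables do not carry over. Pictures are saved under pics/ and viewed, and the job is handed in when it is done.

```bash
mkdir -p pics; ls; python3 - <<'E'
from workcell import ctrl, snapshot, camera_info
import cv2, numpy as np
s=ctrl.read_state(); print({k:np.round(v,3).tolist() for k,v in s.items()})
for n in("scene","top","wrist"):
    cv2.imwrite(f"pics/{n}0.png",snapshot(n)[:,:,::-1]); print(n,camera_info(n))
E
```

```text
pics
{'time_s': 0.0, 'joint_positions': [1.46, 0.041, 0.084, -0.0, -1.615, -0.334], 'joint_vel': [0.001, -0.0, 0.001, -0.0, 0.001, -0.001], 'joint_efforts': [-0.0, -36.821, 34.741, 6.932, -0.005, -0.0], 'tool_pos': [0.258, 0.541, 0.255], 'eef_rot': [3.062, -0.693, -0.0], 'contact_force': [-0.128, -0.147, 0.865], 'torque': [0.018, -0.018, -0.033], 'gripper_width': 0.085}
scene {'fov_y': 47.405717215098825, 'cx': 278.9108203458162, 'cy': 214.0072420065994, 'k1': -0.12502764170585404, 'pose': array([[-0.51512326, -0.61731913,  0.59461342,  0.04019508],
       [-0.85711241,  0.37304422, -0.35524123,  0.30579767],
       [-0.00251989, -0.69264356, -0.72127564,  0.7494218 ],
       [ 0.        ,  0.        ,  0.        ,  1.        ]])}
top {'fov_y': 51.94181293494718, 'cx': 286.42223901763174, 'cy': 204.77866367147791, 'k1': -0.018190454325591188, 'pose': array([[ 9.24989472e-03, -9.89213070e-01,  1.46191457e-01,
         4.43803950e-01],
       [-9.99956746e-01, -9.29264205e-03,  3.90526614e-04,
        -3.79647780e-02],
       [ 9.72190849e-04, -1.46188746e-01, -9.89256239e-01,
         1.03986033e+00],
       [ 0.00000000e+00,  0.00000000e+00,  0.00000000e+00,
         1.00000000e+00]])}
wrist {'fov_y': 61.44385199872448, 'cx': 278.7263797513293, 'cy': 208.17757849341575, 'k1': 0.027339437485277063, 'mount': array([[-9.49276324e-04, -9.60474458e-01, -2.78366512e-01,
         7.05304931e-02],
       [ 9.99999549e-01, -9.12850001e-04, -2.60472376e-04,
        -2.35469299e-04],
       [-3.92980713e-06, -2.78366634e-01,  9.60474891e-01,
        -1.17213171e-01],
       [ 0.00000000e+00,  0.00000000e+00,  0.00000000e+00,
         1.00000000e+00]])}
```

View pics/scene0.png

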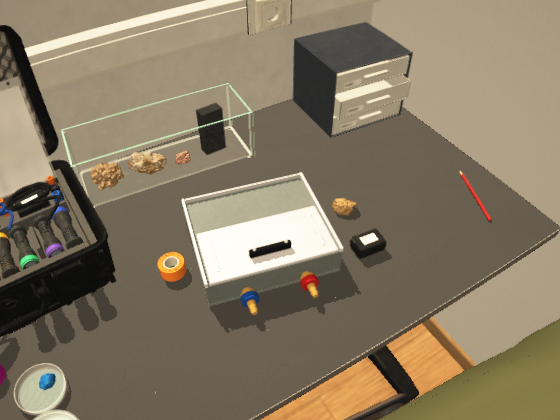

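View pics/top0.png

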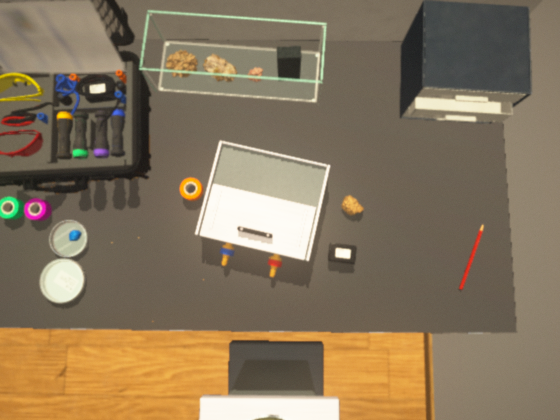

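The red collar is at scene (310,284) and top (274,262). That is the right-hand (-y) side, with blue at top (228,250). The tab is at top (255,232). Next I'll measure the box.

```bash
cat > h.py <<'E'
import cv2, numpy as np
from workcell import ctrl, snapshot, camera_info
from scipy.spatial.transform import Rotation as R
def cam(n,state=None):
    c=camera_info(n); f=210/np.tan(np.radians(c["fov_y"]/2))
    if "pose" in c: T=np.array(c["pose"])
    else:
        s=state or ctrl.read_state(); W=np.eye(4); W[:3,:3]=R.from_rotvec(s["eef_rot"]).as_matrix(); W[:3,3]=s["tool_pos"]; T=W@np.array(c["mount"])
    return f,c["cx"],c["cy"],c["k1"],T
def cast(C,uv,z):
    f,cx,cy,k,T=C; uv=np.atleast_2d(uv).astype(float); d=(uv-[cx,cy])/f; p=d.copy()
    for _ in range(20): p=d/(1+k*(p**2).sum(1,keepdims=True))
    r=np.c_[p,np.ones(len(p))]@T[:3,:3].T; o=T[:3,3]
    return o+r*((z-o[2])/r[:,2])[:,None]
def proj(C,P):
    f,cx,cy,k,T=C; P=np.atleast_2d(P); q=(P-T[:3,3])@T[:3,:3]; p=q[:,:2]/q[:,2:]; p=p*(1+k*(p**2).sum(1,keepdims=True)); return p*f+[cx,cy]
E
python3 - <<'E'
import cv2
for n,(x0,y0,x1,y1) in {"top":(170,130,370,290),"scene":(150,165,400,325)}.items():
    a=cv2.imread(f"pics/{n}0.png")[y0:y1,x0:x1]; s=800/(x1-x0) if n=="top" else 3
    cv2.imwrite(f"pics/{n}0z.png",cv2.resize(a,None,fx=s,fy=s,interpolation=cv2.INTER_CUBIC))
E
```

```text
(no output)
```

View pics/top0z.png

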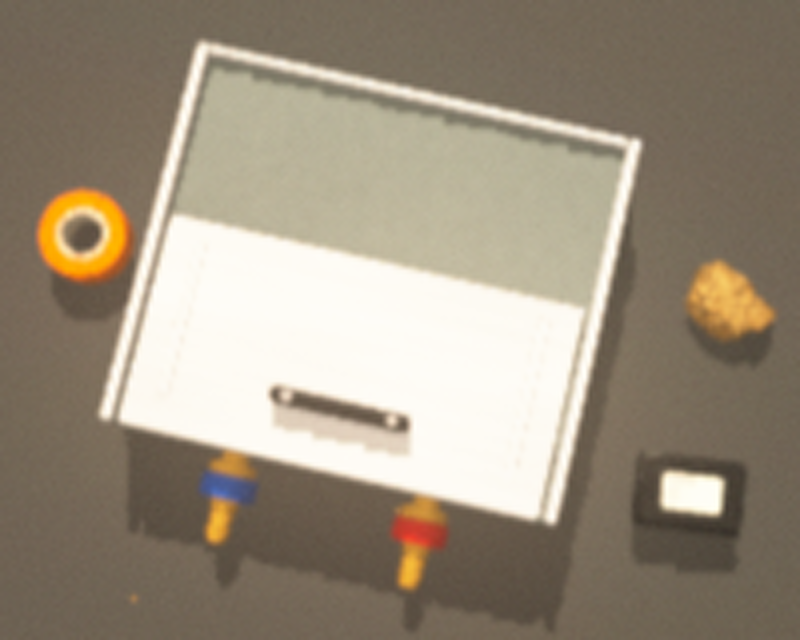

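View pics/scene0z.png

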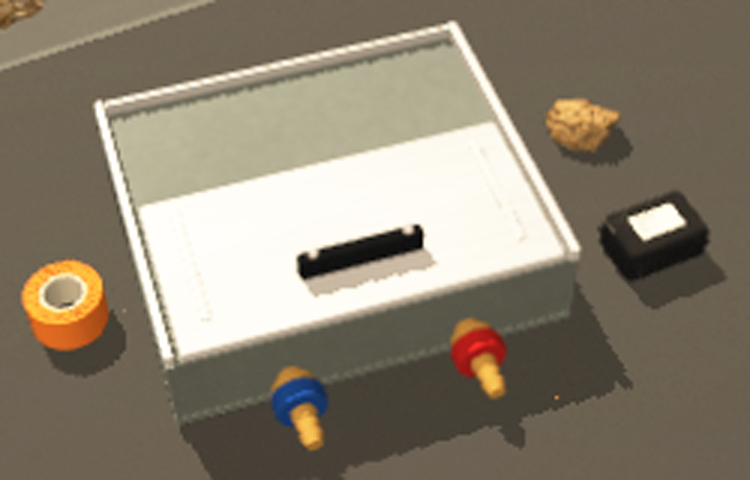

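View pics/wrist0.png

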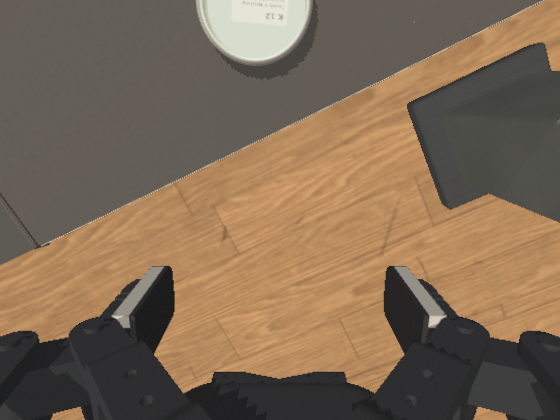

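The zoom shows the rail's outer corners at top-crop (101,418), (200,42), (640,142) and (556,524). The tab's ends are at about (272,392) and (409,424). I'll do a rigid fit from both views.

```bash
cat >> h.py <<'E'
def fit(L,W):
    r,_=R.align_vectors(np.c_[W-W.mean(0),np.zeros(len(W))],np.c_[L-L.mean(0),np.zeros(len(L))]) 
    M=r.as_matrix()[:2,:2]; yaw=np.arctan2(M[1,0],M[0,0]); return yaw,W.mean(0)-M@L.mean(0),M
E
python3 - <<'E'
from h import *
L=np.array([[-.112,.131],[.112,.131],[.112,-.131],[-.112,-.131]])
uvt=np.array([[101,418],[200,42],[640,142],[556,524]])/4+[170,130]
uvs=np.array([[163,365],[96,104],[455,22],[579,254]])/3+[150,165]
for n,uv,tab,zt,col in(("top",uvt,np.array([[272,388],[409,420]])/4+[170,130],.09,np.array([[420,530],[229,484]])/4+[170,130]),("scene",uvs,np.array([[297,258],[423,229]])/3+[150,165],.09,np.array([[478,350],[300,400]])/3+[150,165])):
    C=cam(n); W=cast(C,uv,.073)[:,:2]; yaw,t,M=fit(L,W)
    print(n,np.degrees(yaw),t,"resid mm",np.round(1e3*(W-(L@M.T+t)),1).tolist())
    T=cast(C,tab,zt)[:,:2]; print("tab world",T,"local",(T-t)@M)
    c=cast(C,col,.03)[:,:2]; print("collars local",(c-t)@M)
E
```

```text
top -12.516797670367966 [0.59821718 0.01462749] resid mm [[0.0, -0.3], [0.0, -0.4], [-0.3, 0.6], [0.2, -0.0]]
tab world [[ 0.53351182  0.06899336]
 [ 0.51653635 -0.00697137]] local [[-0.07494996  0.0390504 ]
 [-0.07505845 -0.03878785]]
collars local [[-0.13175765 -0.05682458]
 [-0.1310514   0.05774556]]
scene -12.79191997943023 [0.59697997 0.01951053] resid mm [[-1.1, -0.3], [-0.9, -2.1], [1.5, 0.2], [0.6, 2.2]]
tab world [[ 0.53305921  0.07369905]
 [ 0.5136234  -0.00235944]] local [[-0.07433222  0.03869083]
 [-0.07644545 -0.03978323]]
collars local [[-0.1311544  -0.05749635]
 [-0.13206548  0.05623794]]
```

Both views agree to about 5 mm, and the top fit has the smaller residual. The box centre is near (0.598,0.016) with yaw -12.6°. I'll move in front of the tab at height, fingers shut, with tool x along the box x.

```bash
python3 -m crank '[[[0,0,13,23.7,-50.2,-3,1],[0,0,13,23.7,-50.2,-3,1],[0,0,13,23.7,-50.2,-3,1],[0,0,13,23.7,-50.2,-3,1],[0,0,13,23.7,-50.2,-3,1],[0,0,13,23.7,-50.2,-3,1],[0,0,13,23.7,-50.2,-3,1],[0,0,13,23.7,-50.2,-3,1],[0,0,13,23.7,-50.2,-3,1],[0,0,13,23.7,-50.2,-3,1],[0,0,13,23.7,-50.2,-3,1],[0,0,13,23.7,-50.2,-3,1]]]'
python3 - <<'E'
from h import *
s=ctrl.read_state(); print({k:np.round(v,3).tolist() for k,v in s.items()}); print(ctrl.tip_extent)
cv2.imwrite("pics/w1.png",snapshot("wrist")[:,:,::-1])
print(R.from_rotvec(s["eef_rot"]).as_matrix().round(3))
E
```

```text
time_s: 1.35
tool_pos: [0.4957, 0.0351, 0.2246]
eef_rot: [3.119, -0.35, -0.002]
contact_force: [0.3, 0.1, -0.6]
gripper_width: 0.0001
{'time_s': 1.35, 'joint_positions': [0.478, -0.238, -0.231, 0.002, -1.58, 0.869], 'joint_vel': [-0.054, 0.041, 0.035, -0.018, 0.01, 0.052], 'joint_efforts': [-1.043, -23.132, 35.01, 7.236, 0.03, 0.65], 'tool_pos': [0.496, 0.035, 0.225], 'eef_rot': [3.119, -0.35, -0.002], 'contact_force': [0.287, 0.054, -0.609], 'torque': [0.001, 0.043, 0.004], 'gripper_width': 0.0}
0.025
[[ 0.975 -0.222 -0.002]
 [-0.222 -0.975 -0.003]
 [-0.001  0.003 -1.   ]]
```

View pics/w1.png

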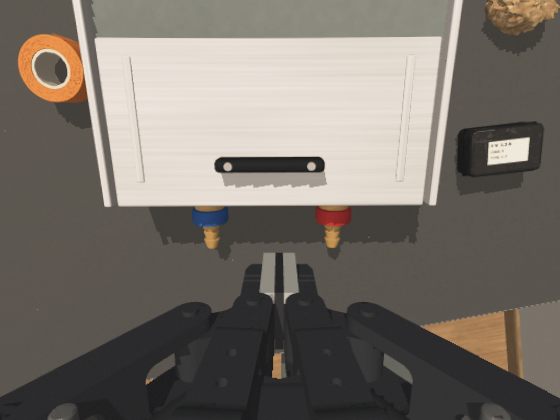

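The tab spans pixels (215..325,164), with the front rail corners at (107,206) and (439,205). The closed fingers are below it at about (280,255).

```bash
python3 - <<'E'
from h import *
C=cam("wrist")
T=cast(C,[[215,164],[325,164]],.089)[:,:2]; K=cast(C,[[107,206],[439,205]],.073)[:,:2]
print(T,K); y,t,M=fit(np.array([[-.112,.131],[-.112,-.131]]),K); print(np.degrees(y),t,(T-t)@M, np.linalg.norm(K[0]-K[1]))
s=ctrl.read_state(); print("tcp local",(np.array(s["tool_pos"])[:2]-t)@M)
print(proj(C,s["tool_pos"]+np.array([0,0,-.025])))
E
```

```text
[[ 0.535077    0.07418195]
 [ 0.5175301  -0.00281522]] [[ 0.51989467  0.16891144]
 [ 0.46262134 -0.08555016]]
-12.684556548406656 [0.60052451 0.01708731] [[-0.07638721  0.04133   ]
 [-0.07659856 -0.03764097]] 0.2608274088244453
tcp local [-0.10669346 -0.00429445]
[[279.25652488 271.96747205]]h.py:18: UserWarning: Optimal rotation is not uniquely or poorly defined for the given sets of vectors.
  r,_=R.align_vectors(np.c_[W-W.mean(0),np.zeros(len(W))],np.c_[L-L.mean(0),np.zeros(len(L))])
```

```bash
python3 -m crank '[[[0,0,0,0,0,-4,1],[0,0,0,0,0,-8,1],[0,0,0,0,0,-10,1],[0,0,0,0,0,-12.1,1],[0,0,0,0,0,-12.1,1],[0,0,0,0,0,-12.1,1]]]'
python3 - <<'E'
from h import *
cv2.imwrite("pics/s2.png",cv2.resize(snapshot("scene")[165:325,150:400,::-1],None,fx=3,fy=3,interpolation=cv2.INTER_CUBIC))
cv2.imwrite("pics/w2.png",snapshot("wrist")[:,:,::-1])
E
```

```text
time_s: 2.0
tool_pos: [0.4955, 0.0369, 0.1043]
eef_rot: [3.119, -0.347, -0.002]
contact_force: [0.2, -0.1, 0.4]
gripper_width: 0.0002
```

View pics/s2.png

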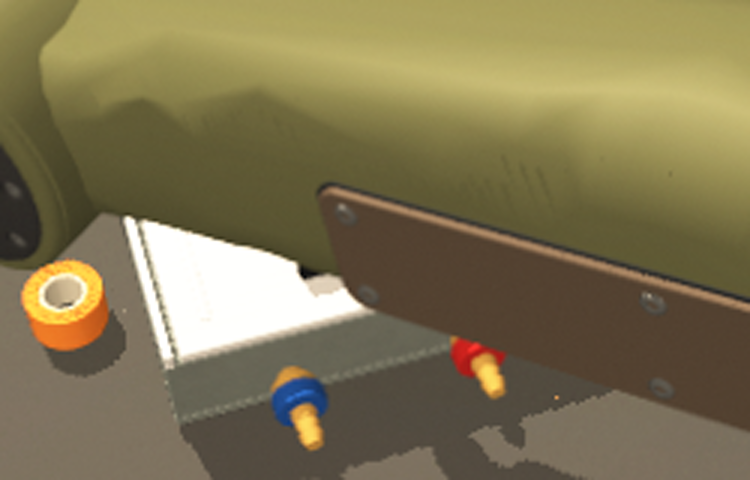

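View pics/w2.png

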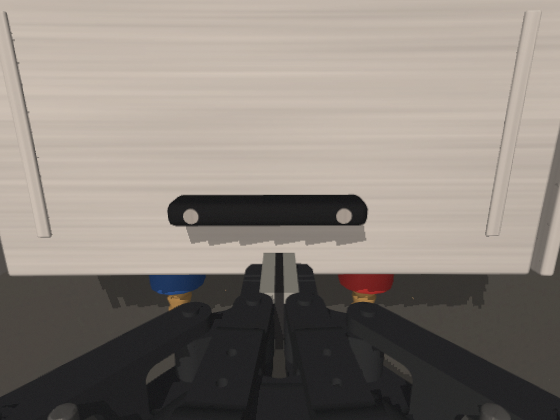

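The wrist view shows the fingers in front of the tab (168..367 at row 210), slightly toward its middle. Now I'll push along box +x.

```bash
python3 -m crank '[[[0,0,0,1,-0.22,0,1],[0,0,0,2,-0.45,0,1],[0,0,0,3,-0.67,0,1],[0,0,0,4,-0.9,0,1],[0,0,0,5,-1.12,0,1],[0,0,0,6,-1.35,0,1],[0,0,0,7,-1.57,0,1],[0,0,0,8,-1.8,0,1],[0,0,0,9,-2.02,0,1],[0,0,0,10,-2.25,0,1],[0,0,0,10.8,-2.42,0,1],[0,0,0,10.8,-2.42,0,1]]]'
```

```text
time_s: 3.3
tool_pos: [0.6052, 0.0123, 0.1051]
eef_rot: [3.12, -0.349, 0.002]
contact_force: [-0.1, 0.2, -1.0]
gripper_width: 0.0001
```

```bash
python3 -m crank '[[[0,0,0,0.5,-0.11,0,1],[0,0,0,0.8,-0.18,0,1],[0,0,0,1.1,-0.25,0,1],[0,0,0,1.1,-0.25,0,1]]]'; python3 - <<'E'
from h import *
cv2.imwrite("pics/w3.png",snapshot("wrist")[:,:,::-1])
E
```

```text
time_s: 3.7
tool_pos: [0.6075, 0.0118, 0.105]
eef_rot: [3.119, -0.346, -0.032]
contact_force: [-47.4, 14.0, 26.0]
gripper_width: 0.0
```

View pics/w3.png

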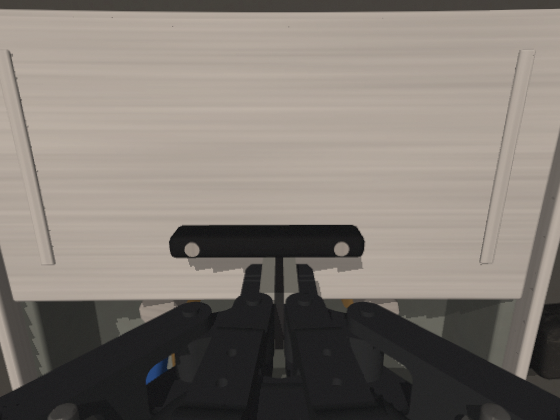

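The cover hit its stop at 47 N. I'll back off, lift and look.

```bash
python3 -m crank '[[[0,0,0,-1.5,0.35,0,1],[0,0,0,-3,0.7,0,1],[0,0,0,-4,0.9,3,1],[0,0,0,-7,1.5,8,1],[0,0,0,-11,2.2,12,1],[0,0,0,-15,3.3,14,1],[0,0,0,-15,3.3,14,1],[0,0,0,-15,3.3,14,1],[0,0,0,-15,3.3,14,1]]]'; python3 - <<'E'
from h import *
cv2.imwrite("pics/w4.png",snapshot("wrist")[:,:,::-1])
np.save("w4.npy",cam("wrist")[4])
cv2.imwrite("pics/t4.png",cv2.resize(snapshot("top")[130:290,170:370,::-1],None,fx=4,fy=4,interpolation=cv2.INTER_CUBIC))
E
```

```text
time_s: 4.65
tool_pos: [0.4576, 0.0449, 0.2441]
eef_rot: [3.119, -0.345, -0.032]
contact_force: [1.2, -0.1, -0.6]
gripper_width: 0.0002
```

View pics/w4.png

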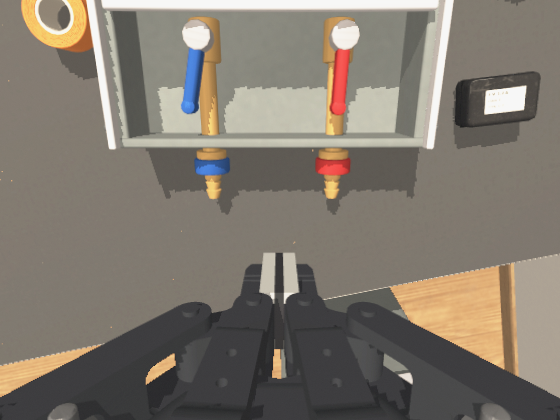

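View pics/t4.png

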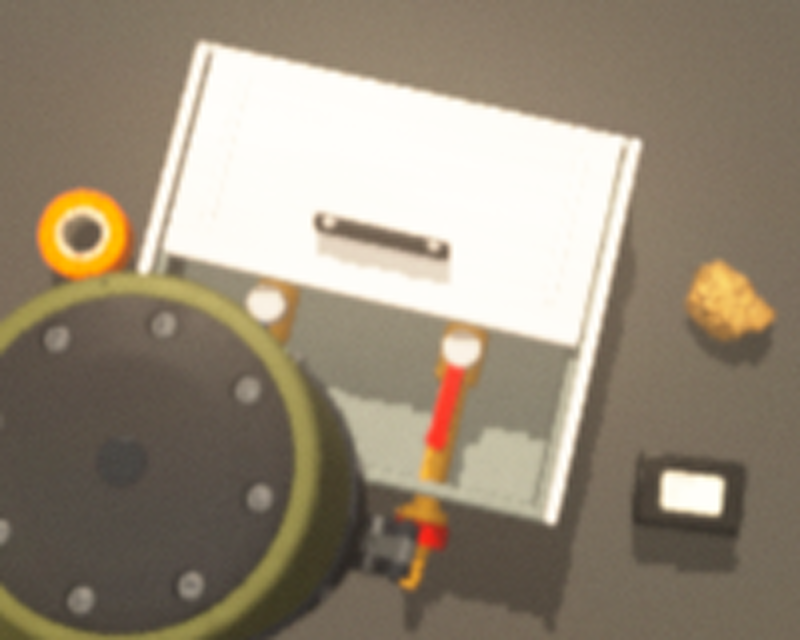

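The cover is fully back. In the wrist view the red handle runs from hub (344,36) to tip (338,110), with open bay to its right. The blue handle is turned a little.

```bash
python3 - <<'E' 2>/dev/null
from h import *
s=ctrl.read_state(); C=cam("wrist")
a=-np.radians(12.65); M=np.array([[np.cos(a),-np.sin(a)],[np.sin(a),np.cos(a)]])
K=cast(C,[[113,148],[431,147]],.073)[:,:2]; y,t,M2=fit(np.array([[-.112,.131],[-.112,-.131]]),K); print(np.degrees(y),t,np.linalg.norm(K[0]-K[1]))
img=cv2.imread("pics/w4.png"); h=cv2.cvtColor(img,cv2.COLOR_BGR2HSV); m=((h[...,0]<6)|(h[...,0]>174))&(h[...,1]>150)&(h[...,2]>80); m[130:]=0
v,u=np.nonzero(m); P=cast(C,np.c_[u,v],.059)[:,:2]
for tt in (t,np.array([.599,.0165])):
    Q=(P-tt)@M; print(np.round(Q[Q[:,0].argsort()][[0,-1]],4), Q[:,0].min(),Q[:,0].max()); 
    hub=(cast(C,[[344,36]],.062)[:,:2]-tt)@M; print("hub",hub)
c=P.mean(0); w,V=np.linalg.eigh(np.cov((P-c).T@np.eye(2) if 0 else (P-c).T)); d=V[:,1]@M; d*=-np.sign(d[0]); print("handle ang",np.arctan2(d[1],-d[0]))
print(np.array(s["tool_pos"]))
E
```

```text
-12.588664299206895 [0.60140548 0.01658736] 0.2542792172006057
[[-0.0865 -0.0555]
 [-0.038  -0.0513]] -0.08653456242830346 -0.03798422572422285
hub [[-0.02937926 -0.05488562]]
[[-0.0842 -0.0548]
 [-0.0357 -0.0507]] -0.08420660184857975 -0.03565626514449914
hub [[-0.0270513  -0.05427359]]
handle ang 0.03654166899870731
[0.45770537 0.04457498 0.24323834]
```

```bash
cat >> h.py <<'E'
a_=-np.radians(12.65); MB=np.array([[np.cos(a_),-np.sin(a_)],[np.sin(a_),np.cos(a_)]]); TB=np.array([.599,.0185])
def plan(pts):
    p=np.array(ctrl.read_state()["tool_pos"]); print("tcp local",((p[:2]-TB)@MB*1e3).round(1),p[2].round(4))
    for q in pts: print(np.round(1e3*np.array(q[:2]),1), np.round(100*np.r_[TB+MB@np.array(q[:2])-p[:2], q[2]-p[2]],2))
E
python3 -c "
from h import *
plan([(-.073,-.092,.2),(-.073,-.092,.12),(-.073,-.092,.069)])"
```

```text
tcp local [-143.6   -5.5] 0.2432
[-73. -92.] [ 4.99 -9.99 -4.32]
[-73. -92.] [  4.99  -9.99 -12.32]
[-73. -92.] [  4.99  -9.99 -17.42]
```

```bash
python3 -m crank '[[[0,0,0,3,-6,-2,1],[0,0,0,5,-10,-4,1],[0,0,0,5,-10,-9,1],[0,0,0,5,-10,-12,1],[0,0,0,5,-10,-12,1],[0,0,0,5,-10,-12,1]]]'; python3 - <<'E'
from h import *
cv2.imwrite("pics/w5.png",snapshot("wrist")[:,:,::-1])
plan([(-.073,-.092,.069)])
C=cam("wrist"); p=np.array(ctrl.read_state()["tool_pos"]); print(proj(C,[p-[0,0,.025]]))
E
```

```text
time_s: 5.35
tool_pos: [0.5078, -0.0561, 0.123]
eef_rot: [3.115, -0.347, -0.039]
contact_force: [0.4, 0.2, 2.4]
gripper_width: 0.0002
tcp local [-71.9 -92.2] 0.125
[-73. -92.] [-0.11  0.04 -5.6 ]
[[278.95605471 271.0037411 ]]
```

View pics/w5.png

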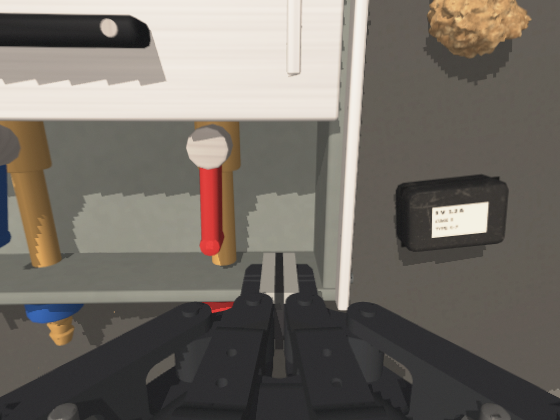

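The fingers are in the bay to the right of the red handle (bar 200..222, rows 160-255), with rail clearance on the right. I'll descend, shifting slightly toward the handle.

```bash
python3 -m crank '[[[0,0,0,0.1,0.3,-1.5,1],[0,0,0,0.1,0.3,-3,1],[0,0,0,0.1,0.3,-4.5,1],[0,0,0,0.1,0.3,-5.5,1],[0,0,0,0.1,0.3,-5.5,1],[0,0,0,0.1,0.3,-5.5,1]]]'; python3 - <<'E'
from h import *
cv2.imwrite("pics/w6.png",snapshot("wrist")[:,:,::-1])
r=.045;A=np.array([-.026,-.0575])
P=[]
for th in np.radians([0,10,20,30,40,50,60,70,80,90]):
    d=.005+.014*(abs(np.sin(th))+abs(np.cos(th)))-.002
    P.append((*(A+r*np.array([-np.cos(th),np.sin(th)])-d*np.array([np.sin(th),np.cos(th)])),.069))
plan(P)
E
```

```text
time_s: 6.0
tool_pos: [0.5097, -0.0528, 0.07]
eef_rot: [3.116, -0.346, -0.033]
contact_force: [-0.2, 0.1, 1.0]
gripper_width: -0.0001
tcp local [-71.2 -89. ] 0.0705
[-71.  -74.5] [ 0.34  1.41 -0.15]
[-73.7 -68.6] [ 0.21  2.04 -0.15]
[-75.4 -61.8] [ 0.18  2.75 -0.15]
[-76.  -54.2] [ 0.29  3.5  -0.15]
[-75.1 -46. ] [ 0.56  4.28 -0.15]
[-72.3 -37.6] [ 1.02  5.04 -0.15]
[-67.7 -29.6] [ 1.65  5.72 -0.15]
[-61.1 -22.4] [ 2.45  6.28 -0.15]
[-52.7 -16.5] [ 3.39  6.67 -0.15]
[-43.  -12.5] [ 4.43  6.85 -0.15]
```

View pics/w6.png

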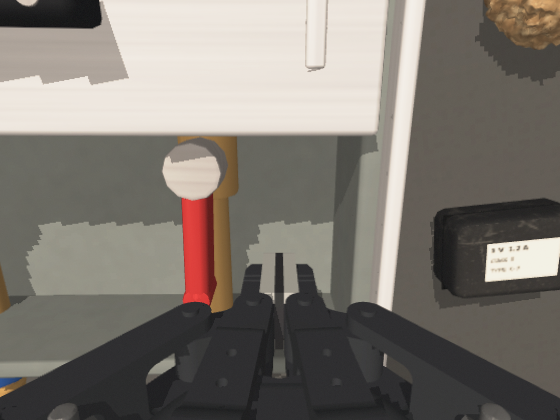

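The fingers are at handle height with no contact. Now the arc, first half.

```bash
python3 -m crank '[[[0,0,0,0.3,0.7,-0.1,1],[0,0,0,0.3,1.4,-0.1,1],[0,0,0,0.2,2.1,-0.1,1],[0,0,0,0.2,2.8,-0.1,1],[0,0,0,0.3,3.5,-0.1,1],[0,0,0,0.6,4.3,-0.1,1],[0,0,0,1.0,5.0,-0.1,1],[0,0,0,1.0,5.0,-0.1,1]]]'; python3 - <<'E'
from h import *
cv2.imwrite("pics/w7.png",snapshot("wrist")[:,:,::-1])
plan([(-.0677,-.0296,.069),(-.0611,-.0224,.069),(-.0527,-.0165,.069),(-.043,-.0125,.069),(-.038,-.0125,.069)])
E
```

```text
time_s: 6.85
tool_pos: [0.5204, -0.0017, 0.0694]
eef_rot: [3.117, -0.344, -0.032]
contact_force: [-0.1, -0.7, 0.1]
gripper_width: -0.0
tcp local [-72.4 -37.1] 0.0693
[-67.7 -29.6] [ 0.62  0.63 -0.03]
[-61.1 -22.4] [ 1.42  1.19 -0.03]
[-52.7 -16.5] [ 2.37  1.58 -0.03]
[-43.  -12.5] [ 3.41  1.76 -0.03]
[-38.  -12.5] [ 3.89  1.65 -0.03]
```

View pics/w7.png

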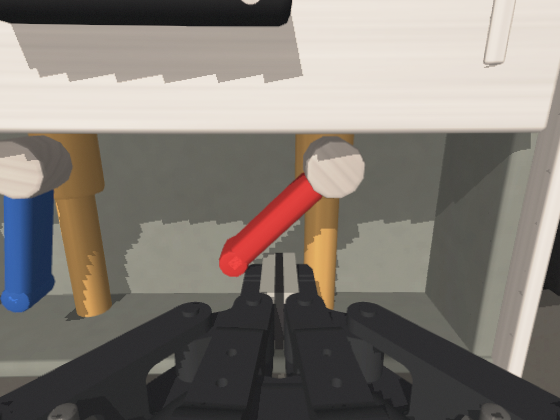

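The handle has turned to about 45-50° and blue is untouched. Now the second half.

```bash
python3 -m crank '[[[0,0,0,0.6,0.6,0,1],[0,0,0,1.4,1.2,0,1],[0,0,0,2.0,1.45,0,1],[0,0,0,2.4,1.6,0,1],[0,0,0,2.9,1.7,0,1],[0,0,0,3.3,1.75,0,1],[0,0,0,3.3,1.75,0,1]]]'; python3 - <<'E'
from h import *
cv2.imwrite("pics/w8.png",snapshot("wrist")[:,:,::-1]); plan([])
E
```

```text
time_s: 7.6
tool_pos: [0.5537, 0.0156, 0.0691]
eef_rot: [3.117, -0.345, -0.032]
contact_force: [-0.9, -1.6, 0.1]
gripper_width: 0.0004
tcp local [-43.7 -12.7] 0.0692
```

View pics/w8.png

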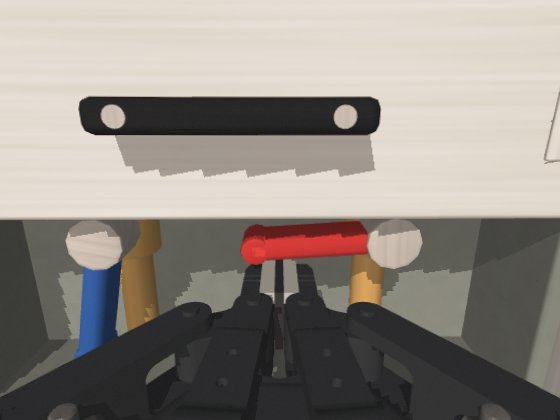

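The handle is almost at right angles, with no stop force yet. I'll push on until it meets the stop.

```bash
python3 -m crank '[[[0,0,0,0.3,-0.07,0,1],[0,0,0,0.5,-0.11,0,1],[0,0,0,0.5,-0.11,0,1]]]'
```

```text
time_s: 7.95
tool_pos: [0.5576, 0.0151, 0.0691]
eef_rot: [3.118, -0.345, -0.036]
contact_force: [-7.8, 2.3, 2.6]
gripper_width: -0.0
```

```bash
python3 -m crank '[[[0,0,0,0.3,-0.07,0,1],[0,0,0,0.4,-0.09,0,1],[0,0,0,0.4,-0.09,0,1]]]'; python3 - <<'E'
from h import *
cv2.imwrite("pics/w9.png",snapshot("wrist")[:,:,::-1]); plan([])
E
```

```text
time_s: 8.25
tool_pos: [0.5582, 0.015, 0.069]
eef_rot: [3.118, -0.344, -0.049]
contact_force: [-20.5, 5.4, 11.1]
gripper_width: 0.0002
tcp local [-39.1 -12.4] 0.069
```

View pics/w9.png

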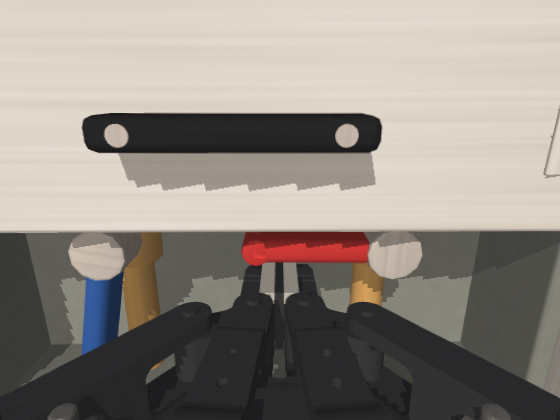

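The handle is at its stop (20 N, bar parallel to the cover edge). I'll back off and lift away.

```bash
python3 -m crank '[[[0,0,0,-1.5,0.35,0,1],[0,0,0,-3,0.7,0,1],[0,0,0,-3,0.7,4,1],[0,0,0,-4,0.9,8,1],[0,0,0,-6,1.3,12,1],[0,0,0,-10,2,16,1],[0,0,0,-10,2,18,1],[0,0,0,-10,2,18,1],[0,0,0,-10,2,18,1]]]'; python3 - <<'E'
from h import *
cv2.imwrite("pics/w10.png",snapshot("wrist")[:,:,::-1]); plan([])
E
```

```text
time_s: 9.2
tool_pos: [0.4585, 0.0355, 0.2498]
eef_rot: [3.12, -0.343, -0.046]
contact_force: [-0.9, 0.3, -0.8]
gripper_width: 0.0002
tcp local [-141.   -14.5] 0.2485
```

```bash
python3 -m crank '[[[0,0,0,-5,10,3,1],[0,0,0,-9,18,3,1],[0,0,0,-14,28,3,1],[0,0,0,-14,28,3,1],[0,0,0,-14,28,3,1],[0,0,0,-14,28,3,1],[0,0,0,-14,28,3,1],[0,0,0,-14,28,3,1],[0,0,0,-14,28,3,1]]]'; python3 - <<'E'
from h import *
cv2.imwrite("pics/t10.png",cv2.resize(snapshot("top")[130:290,170:370,::-1],None,fx=4,fy=4,interpolation=cv2.INTER_CUBIC))
s=ctrl.read_state();print(s["time_s"],s["contact_force"],np.abs(s["joint_vel"]).max())
E
```

```text
time_s: 10.15
tool_pos: [0.3185, 0.3151, 0.2775]
eef_rot: [3.116, -0.343, -0.05]
contact_force: [0.8, -0.4, -0.6]
gripper_width: 0.0003
10.2 [-0.76730892 -0.22108191  0.15844102] 0.014854880893019177
```

View pics/w10.png

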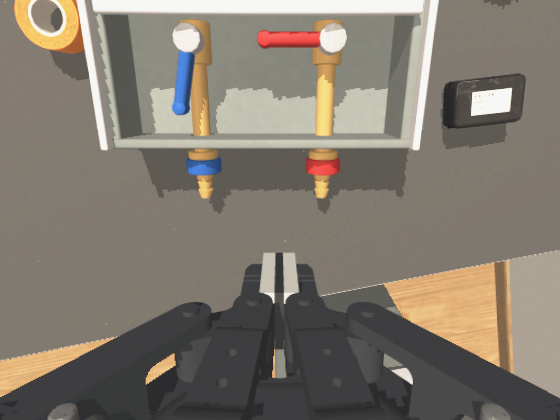

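View pics/t10.png

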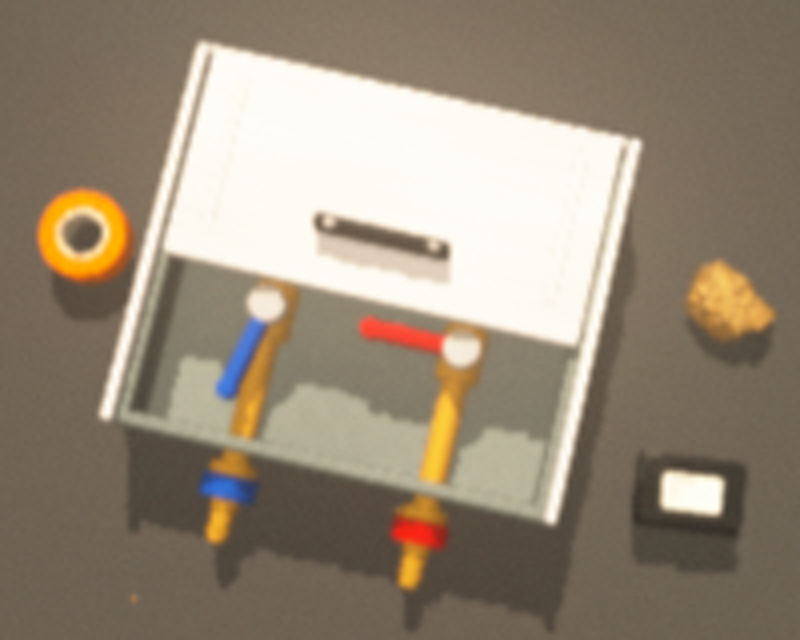

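The red handle is across its pipe, with the bar parallel to the cover edge. The cover is fully back, and the blue handle and loose things are where they were. I'm handing in.

```bash
python3 -c "
from workcell import order
print(order.hand_in())"
```

```text
the job is handed in; nothing more can be done
None
```

The red stopcock is shut and the job is handed in, at about 10 s of the 45 s allowed; hand-in reports no verdict.

**What I did:** With the fingers closed, I pushed the cover by its tab to its stop, where the force rose to about 49 N. I then swept the red handle clockwise until it met its stop, at about 21 N, and drew the arm clear without gripping anything.

**Last checks:**
- **Cover and red handle:** in the last top and wrist pictures the cover is fully back and the red handle lies square across its pipe.
- **Blue handle and loose things:** the blue handle looks the same in the pictures before and after the red handle was turned. I could not see its position before the cover was opened. The tape, charger and mineral are at the same pixels as at the start.
- **Arm:** it was at rest, with under 1 N on the tool.

**What disagreed:**
- **Box position:** the scene camera and top camera differed by about 5 mm. I relied on the top view and corrected with the wrist view.
- **Cover stop:** the tool reached the stop about 6 mm sooner than I had calculated. I put this down to the fingers being thicker than I assumed, plus calibration error.

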